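# Clamp a plywood blank in the cam jig

## Task

Set the loose oval plywood blank flat in the grey jig, in the slot between cam and fence with one round end butted against the end stop, then turn the black winged knob clockwise until its cam clamps the blank firmly against the sprung fence: a firm hold of about 15 N, never more than 25 N. Keep the hand off the thin upright panel beside the knob, leave the other things on the bench where they are, and let go of everything.

Things in the scene. Friction and masses are not known exactly. Their poses are not given: they have to be found in the camera images.
- jig: Grey base plate 12 mm thick, fixed to the bench; origin under it, x along the slot to the end stop, y across to the fence, z up. Spans x -107..107, y -126..98. Dark wooden sprung fence: its face, x -30..30, top z 34, is at y = 42 to 48 (adjustable, not reported); it yields in +y 1 mm per 12 N, 6 mm at most; block behind it up to y 90, z 46. A clamped blank's centre: x = 0, y = -3 to +5, underside z = 12.
- end_stop (a point): Centre of the end stop's face (axes as the jig's; 75 mm from the jig's origin along x). Dark wooden block 56 mm wide (y), 16 mm deep, top 30 mm above the bench.
- knob: Clamp's turning part: cam below, wings on top. Origin on its upright axis at the plate's top (12 mm above the bench), z up; the axis stands at jig x = 0, y = -69. It turns clockwise from above to clamp, up to 2.7 rad from where its x lies along the jig's x (fully retracted: cam reaches to jig y = -57), starts 0 to 0.45 rad on from there, and stays where left. Free turning takes about 0.12 N m.
- knob_wings (a point): Point on the knob's axis at grip height, 48 mm above the plate. Black butterfly wings: an upright slab along the knob's x, 68 mm tip to tip, 10 mm thick (y), from 37 to 62 mm above the plate at the tips and to 57 mm near the axis; hub of 10 mm diameter below. The tips sweep 8 mm from the panel.
- cam_center (a point): Centre of the eccentric aluminium cam, 48 mm in diameter, 2 to 18 mm above the plate, 12 mm from the axis on the knob's -y. It meets a blank lying at the fence 1.3 to 1.85 rad on from fully retracted, by the fence's setting. From then clamping force rises about 12 N per 0.1 rad, and knob torque 0.02 to 0.03 N m per newton of it, on top of free turning.
- panel: Thin upright plywood panel on the side of the knob away from the fence, parallel to the slot: 110 mm long (x), 6 mm thick (y), from the plate's top to 73 mm above it; origin at the middle of its foot. Its face is 42 mm from the knob's axis.
- blank: Loose plywood blank, stadium-shaped oval 150 mm long (its x) and 90 mm wide (y) with straight sides 60 mm long and round ends, 18 mm thick, 0.2 kg; origin at the centre of its underside, z up. Either end may go to the end stop. A square wooden grip block stands on its middle.
- blank_block (a point): Centre of the blank's upright grip block: 24 x 24 mm in plan, its sides parallel to the blank's, 45 mm tall (from 18 to 63 mm above the blank's underside); the point is 40.5 mm above the underside.
- glue_jar: Bystander: jar of 64 mm diameter, 110 mm tall; origin under it.
- tape_roll: Bystander: roll of blue tape lying flat, 90 mm across, 24 mm high; origin under it.
- brush_can: Bystander: tin of 74 mm diameter, 90 mm tall, with brushes up to 200 mm; origin under it.
- sanding_block: Bystander: cork sanding block 100 x 60 x 32 mm; origin under it.

How it is judged (in metres and radians):
On the way, in this order (a step that is already met when the one before it is completed fails the run):
1. the blank lies flat in the jig's slot, its end within 5 mm of the end stop (x of blank in the frame of jig between -0.005 and 0.004 m and y of blank in the frame of jig between -0.016 and 0.009 m and z of blank in the frame of jig below 0.015 m and angle between blank's own z axis and vertical below 0.06 rad), for 0.2 s.
2. the cam presses the blank with at least 7 N (contact force between knob and blank above 7 N), for 0.3 s.
At the end, for the whole second after the job is handed in: The blank lies at rest, flat in the jig (tilt under 0.05 rad), in line with the slot within 0.07 rad, its end within 5 mm of the end stop, pressed against the fence by the cam with more than 7 N; nothing is touched by the robot (x of blank in the frame of jig between -0.005 and 0.004 m and y of blank in the frame of jig between -0.006 and 0.009 m and z of blank in the frame of jig between 0.01 and 0.0145 m and angle between blank's own z axis and vertical below 0.05 rad and angle between the x axis of blank and the x axis of jig, either way round below 0.07 rad and contact force between knob and blank above 7 N and linear speed of blank below 0.01 m/s).
It fails at once if the cam presses the blank with more than 25 N (contact force between knob and blank above 25 N).
It fails at once if the hand presses on the upright panel (more than 3 N) (contact force between any of the fingers, the arm and panel above 3 N).
It fails at once if a bystander is moved by more than 20 mm (distance of any of glue_jar, tape_roll, brush_can, sanding_block from where it was at the start of the episode above 0.02 m).
It also fails if it takes over 72 s, if anything falls off the work surface, if the arm or the gripper's body presses on something with over 40 N, if the wrist force passes 120 N, or if a joint passes its speed limit or range.

## Robot

A 6-joint arm with a two-finger parallel gripper is mounted at the origin on the work surface. World frame = base frame: x ahead of the robot, y to its left, z up, the work surface at z = 0. Lengths are in m, angles in degrees, forces in N, time in s.
With the tool pointing down it reaches from about 0.4 to 0.825 m from the base axis. Payload 7 kg.
Tool frame: the origin (TCP) lies at the very end of the fingers, on their centre line; the grasp point (between the pads) lies 19 mm behind it (r.hold_point_z is the distance from the TCP to the grasp point, in m); x points along the fingers, y is the direction in which the jaws open and shut, and the axes are right-handed (so a half turn about x gives the same grasp; the last joint's range is limited). The gripper opens to 88 mm and grips with 3 to 60 N. Pads are 19 mm wide; open, the fingers measure 130 mm over their backs; the gripper's body (78 mm by 193 mm) begins 47 mm behind the grasp point.
Start: joints at [-56.316, 20.546, 0.682, 0, -70.136, -16.507], TCP at [0.199, -0.645, 0.227] pointing down, gripper open.
Joint ranges: [-176.03, 176.03], [-82.01, 121.73], [-58.28, 71.71], [-173.87, 95.51], [-174.79, -0.11], [-173.66, 173.66]. Speed limits (degrees/s): [136.94, 136.94, 172.46, 180, 180, 180].

## Interface

Orientations are given as [roll, pitch, yaw] about the fixed x, y, z axes, in that order (R = Rz(yaw) Ry(pitch) Rx(roll)).
In Python, from plant import r gives the robot as it stands. The module is installed in compiled form; this text tells all that it offers.
- The arm moves only by the shell command python3 -m creep 'ROWS' [FORCE]. ROWS is JSON, a list of rows, each a list of 7 numbers: the turn, a rotation vector about the tool's x, y, z in rad, then the shift along the tool's x, y, z in cm, then the opening in per cent of the stroke, from 0 (shut) to 100 (fully open). In form: [[rx, ry, rz, x, y, z, fingers], ...]. A call has 1 to 8 rows; each row shifts and turns the commanded pose from where the row before left it, along the tool's axes as they then stand; what a row does not reach is not made up. A row lasts 1/10 s, in which the tool goes at most 50 mm and 8.59 degrees, less where a joint would pass 70% of its speed; a pose out of reach is approached as far as the arm can. A call is refused whole if a number of a shift passes 5 or a number of a turn 0.15, either way. A call with a gripper value outside its range is refused whole. The fingers move at their own pace and stop on an object; FORCE is the grip in N (left out, the last holds). Time passes only in rows, so rows that do not move let the fingers close. It gives the time, the measured TCP pose, the force and the opening at its end, in the units of the state.
- r.get_state(): the state, without advancing time (a new reading comes with each control period).
- r.capture(name): name is "scene" or "top" or "wrist"; returns (picture, depth): 480x640x3 uint8, blue, green, red; 480x640 float32, m along the optical axis (not along the pixel's ray), 0 where there is no reading.
- r.camera_info(name): a dict with "fovy" (degrees; the focal length in pixels is half the picture's height over the tangent of half this angle, whatever the lens; pixels are square), "cx", "cy" (the principal point, pixels), "camera_from_world" (4x4, takes a point from world to camera coordinates). Camera axes: x right, y down, z forward; pixel columns grow to the right and rows downward; lengths in m; the calibration is good to about 2 mm. A picture is of the moment at which its call begins: read the wrist's pose just before it. camera_info takes no time and is no camera call; for the wrist camera it gives the pose at the moment of the call.
- r.close_job(): hands the job in, once; it reports no verdict.
Trained networks look in the newest picture that a camera, given by its name, has taken for a name from the list of things; names that differ only in an ending like _2 or _b are one class to them, and where a whole thing is asked for, a point or a joint stands for the part that bears it (a point fixed in the world has none). Each returns a list of dicts, best first, with "score" (0 to 1); they miss things now and then, are a little off and sometimes report something else, mostly with a low value. They report only what shows in the picture. A call takes as long as a camera call.
- r.look_for(query, camera): "rect" ([left, top, right, bottom] in pixels, round what is visible of it).
- r.masks_of(query, camera): "pixels" (480x640 bool, what is visible of it) and "rect" ([left, top, right, bottom] in pixels, round what is visible of it).
The state is a dict: "time_s": time; "joints": joint angles; "qd": joint speeds; "joint_torque": joint torques, N m; "tcp_pos": TCP position; "eef_rot": TCP orientation; "contact_force": force on the tool from outside, world axes, zero at the start; "moment": the same for the moment, N m; "gripper_width": finger opening in m.
Only numpy, scipy, OpenCV 4.12 (cv2) and the standard library are available. Lean on these libraries where they do the work, as an engineer would, in place of code of your own. Each camera call takes 0.05 s, during which the arm holds its last target. There are 200 camera calls.

## Working session

There is one attempt and no reset: what is moved stays moved. The work goes in short steps, Python scripts to look and compute and a shell command to move; the robot and the scene stay as the last step left them, time stands still between calls to the robot, and variables do not carry over. Pictures are saved under pics/ and viewed, about 8 in all and at most 12, crops included, and the job is handed in when it is done.

```bash
mkdir -p pics
cat > h.py <<'E'
import numpy as np, cv2
from plant import r
def cam(n):
    i=r.camera_info(n); return i,240/np.tan(np.radians(i['fovy'])/2),np.array(i['camera_from_world'])
def world(n,depth,mask):
    i,f,T=cam(n); v,u=np.nonzero(mask&(depth>0)); d=depth[v,u]
    P=np.stack([(u-i['cx'])/f*d,(v-i['cy'])/f*d,d,np.ones_like(d)])
    return (np.linalg.inv(T)@P)[:3].T
def proj(n,p):
    i,f,T=cam(n); q=T@np.append(p,1); return i['cx']+f*q[0]/q[2],i['cy']+f*q[1]/q[2]
E
python3 - <<'E'
from h import *
print(r.get_state())
ims=[]
for n in ['scene','top']:
    im,d=r.capture(n); np.save(n+'.npy',d); ims.append(im); cv2.imwrite(f'pics/{n}.png',im)
    for q in ['jig','end_stop','knob','panel','blank','blank_block','glue_jar','tape_roll','brush_can','sanding_block']:
        try: m=r.masks_of(q,n)
        except Exception as e: print(q,e); continue
        for k in m[:2]:
            P=world(n,d,k['pixels'])
            if len(P)==0: continue
            print(n,q,round(k['score'],2),np.round(k['rect']),np.round(np.median(P,0),3),np.round(np.percentile(P,2,axis=0),3),np.round(np.percentile(P,98,axis=0),3))
        if m: np.save(f'm_{n}_{q}.npy',m[0]['pixels'])
print(r.get_state()['time_s'])
E
```

```text
{'time_s': 0.0, 'joints': array([-5.63149291e+01,  2.05906457e+01,  6.33979909e-01, -2.16290088e-02,
       -7.01355203e+01, -1.65089278e+01]), 'qd': array([-0.06699589, -0.04190165,  0.01873722, -0.02488283,  0.00975339,
        0.02834322]), 'joint_torque': array([-5.91532680e-04, -5.82718420e+01,  2.93066293e+01,  6.99752122e+00,
        6.91661640e-03, -1.28777151e-04]), 'tcp_pos': array([ 0.19919527, -0.64442495,  0.22562842]), 'eef_rot': array([ 94.07246733,  89.90559751, 111.24124458]), 'contact_force': array([ 0.42800305, -0.39341671,  0.43830497]), 'moment': array([ 0.02487788, -0.03768985,  0.00327821]), 'gripper_width': 0.08785103211876516}
scene jig 0.57 [284. 202. 398. 305.] [0.54  0.076 0.012] [ 0.418 -0.034  0.005] [0.627 0.18  0.028]
scene end_stop 0.62 [286. 207. 402. 303.] [0.54  0.077 0.012] [ 0.418 -0.033  0.006] [0.626 0.18  0.028]
scene knob 0.68 [316. 219. 340. 241.] [0.522 0.017 0.054] [ 0.489 -0.014  0.015] [0.55  0.028 0.076]
scene panel 0.92 [298. 204. 326. 242.] [ 0.523 -0.028  0.061] [ 0.468 -0.034  0.018] [ 0.574 -0.025  0.088]
scene panel 0.45 [315. 219
[... 1530 characters left out ...]
 [ 0.471 -0.034  0.012] [ 0.557 -0.028  0.092]
top blank 0.88 [404. 238. 442. 286.] [ 0.511 -0.26   0.018] [ 0.445 -0.311  0.005] [ 0.577 -0.212  0.063]
top glue_jar 0.63 [360. 150. 379. 178.] [ 0.79  -0.102  0.105] [ 0.77  -0.134  0.003] [ 0.826 -0.073  0.116]
top tape_roll 0.56 [440. 185. 470. 215.] [ 0.692 -0.369  0.021] [ 0.649 -0.414 -0.003] [ 0.735 -0.32   0.031]
top brush_can 0.93 [169. 264. 211. 292.] [0.467 0.405 0.09 ] [0.431 0.376 0.004] [0.498 0.45  0.203]
top brush_can 0.47 [402. 239. 440. 285.] [ 0.508 -0.259  0.018] [ 0.445 -0.309  0.009] [ 0.575 -0.21   0.064]
top sanding_block 0.78 [449. 305. 482. 341.] [ 0.326 -0.385  0.032] [ 0.276 -0.427  0.005] [ 0.376 -0.345  0.04 ]
1.1
```

View pics/top.png

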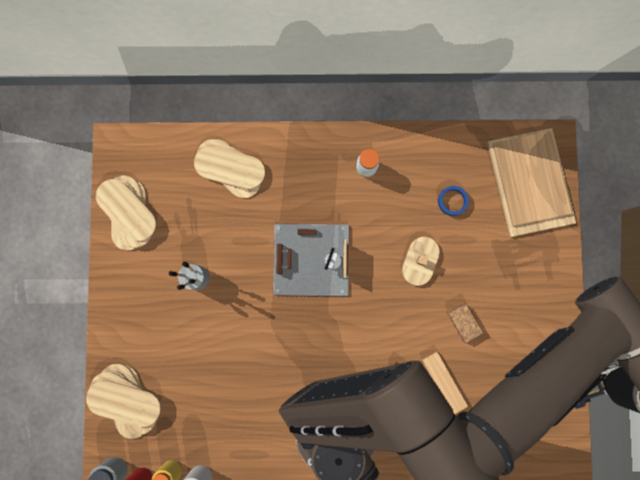

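View pics/scene.png

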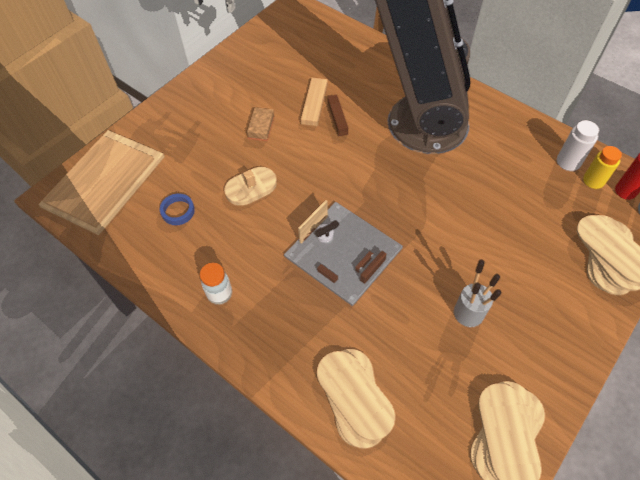

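The top view shows the jig at about px (312,260), with the end stop towards world +x and the fence towards +y. The blank is at about (422,262), tilted. The panel and knob are at about (346,258) and (333,262), and the spare blank stacks are far off. Next I'll fit the angles and plan the approach.

```bash
cat >> h.py <<'E'
from scipy.spatial.transform import Rotation as Ro
def R(): 
    a=r.get_state()['eef_rot']; return Ro.from_euler('xyz',a,degrees=True)
def todo(p,yaw):
    """shift (cm, in current tool axes) to p; turn (rad about tool x) so that jaw y-axis lies along world yaw (mod pi)"""
    s=r.get_state(); q=R(); M=q.as_matrix()
    y=np.degrees(np.arctan2(M[1,1],M[0,1])); dy=(yaw-y+90)%180-90
    want=Ro.from_matrix(np.c_[[0,0,-1],[np.cos(np.radians(y+dy)),np.sin(np.radians(y+dy)),0],[np.sin(np.radians(y+dy)),-np.cos(np.radians(y+dy)),0]] if 0 else np.column_stack([[0,0,-1.],[np.cos(np.radians(y+dy)),np.sin(np.radians(y+dy)),0],np.cross([0,0,-1.],[np.cos(np.radians(y+dy)),np.sin(np.radians(y+dy)),0])]))
    rv=(q.inv()*want).as_rotvec()
    print('t',round(s['time_s'],2),'tcp',np.round(s['tcp_pos'],4),'jaw yaw',round(y,1),'turn rad',np.round(rv,3),'shift cm now',np.round(M.T@(np.array(p)-s['tcp_pos'])*100,2),'after turn',np.round(want.as_matrix().T@(np.array(p)-s['tcp_pos'])*100,2),'q6',round(s['joints'][5]),'w',round(s['gripper_width'],4))
E
python3 - <<'E'
from h import *
for n in ['scene','top']:
    d=np.load(n+'.npy')
    for q,lo,hi in [('blank',.012,.024),('blank_block',.05,.07),('jig',.007,.02),('panel',.07,.1),('knob',.06,.09)]:
        try: m=np.load(f'm_{n}_{q}.npy')
        except: continue
        P=world(n,d,m); P=P[(P[:,2]>lo)&(P[:,2]<hi)]
        if len(P)<5: continue
        print(n,q,len(P),cv2.minAreaRect((P[:,:2]*1000).astype(np.float32)))
print(np.round(R().as_matrix(),3))
todo([.511,-.26,.2],0)
T=cam('wrist')[2]; M=np.linalg.inv(T); print(M, r.camera_info('wrist')['fovy'])
E
```

```text
scene blank 1090 ((515.0654296875, -258.5020751953125), (95.65079498291016, 148.61196899414062), 66.3507308959961)
scene blank_block 89 ((514.72607421875, -259.4136047363281), (32.18367385864258, 23.547937393188477), 67.3811264038086)
scene jig 4794 ((520.5968017578125, 70.08464050292969), (226.3873748779297, 218.12359619140625), 89.14507293701172)
scene panel 172 ((522.0211181640625, -29.081424713134766), (9.031282424926758, 108.05842590332031), 89.48136901855469)
scene knob 134 ((518.4962768554688, 15.710926055908203), (14.378692626953125, 66.45159149169922), 70.83851623535156)
top blank 1045 ((510.7307434082031, -261.97515869140625), (91.10688018798828, 149.02532958984375), 69.68031311035156)
top jig 3771 ((517.5419311523438, 68.58049774169922), (223.80416870117188, 212.1381072998047), 89.60926818847656)
top panel 71 ((513.798583984375, -31.54427719116211), (5.758245468139648, 92.48670196533203), 89.0965347290039)
top knob 75 ((515.1067504882812, 13.364439010620117), (9.858274459838867, 62.81865692138672), 69.35173034667969)
[[-0.    -0.295  0.955]
 [ 0.     0.955  0.295]
 [-1.     0.    -0.   ]]
t 1.1 tcp [ 0.1993 -0.6449  0.2266] jaw yaw 107.2 turn rad [-1.271  0.    -0.   ] shift cm now [ 2.66 27.57 41.15] after turn [  2.66 -31.17  38.49] q6 -17 w 0.0875
[[-0.29526551  0.90986781  0.29147699  0.11878911]
 [ 0.9554136   0.28062411  0.09184203 -0.66998613]
 [ 0.00176864  0.30559887 -0.95215871  0.38365208]
 [ 0.          0.          0.          1.        ]] 64.016974271772
```

```bash
python3 -m creep '[[0,0,0,0,2.7,4.1,100],[0,0,0,0,2.7,4.1,100],[0,0,0,0,2.7,4.1,100],[0,0,0,0,2.7,4.1,100],[0,0,0,0,2.7,4.1,100],[0,0,0,0,2.7,4.1,100],[0,0,0,0,2.7,4.1,100],[0,0,0,0,2.7,4.1,100]]'
python3 -m creep '[[0,0,0,0,2.7,4.1,100],[0,0,0,0,2.7,4.1,100],[-0.14,0,0,0,0,0,60],[-0.14,0,0,0,0,0,60],[-0.14,0,0,0,0,0,60],[-0.14,0,0,0,0,0,60],[-0.14,0,0,0,0,0,60],[-0.14,0,0,0,0,0,60]]'
python3 - <<'E'
from h import *
im,d=r.capture('wrist'); cv2.imwrite('pics/w1.png',im)
for q,lo,hi in [('blank',.012,.024),('blank_block',.055,.075)]:
    for k in r.masks_of(q,'wrist')[:2]:
        P=world('wrist',d,k['pixels']); P=P[(P[:,2]>lo)&(P[:,2]<hi)]
        if len(P)>5: print(q,k['score'],len(P),cv2.minAreaRect((P[:,:2]*1000).astype(np.float32)))
P=world('wrist',d,d>0); P=P[(P[:,2]>.058)&(P[:,2]<.068)]
Q=P[np.hypot(P[:,0]-.513,P[:,1]+.26)<.05]
if len(Q): print(len(Q),np.median(Q[:,2]),cv2.minAreaRect((Q[:,:2]*1000).astype(np.float32)))
todo([.513,-.26,.03],158)
E
```

```text
time_s: 1.9
tcp_pos: [0.4499, -0.3399, 0.227]
eef_rot: [-39.9, 90.0, -22.8]
contact_force: [1.2, -0.6, 0.2]
gripper_width: 0.0871
time_s: 2.7
tcp_pos: [0.5113, -0.2658, 0.2267]
eef_rot: [-74.6, 90.0, -8.9]
contact_force: [0.3, -0.2, -0.2]
gripper_width: 0.0533
blank 0.74 10831 ((510.3366394042969, -257.14190673828125), (90.52946472167969, 148.78074645996094), 69.22948455810547)
blank 0.46 159 ((572.0579223632812, -30.5775146484375), (22.09431266784668, 97.64392852783203), 88.7127914428711)
blank_block 0.66 762 ((509.9993896484375, -257.4434814453125), (24.186656951904297, 23.927900314331055), 68.96495819091797)
745 0.062023574377618795 ((509.9993896484375, -257.4434814453125), (24.186656951904297, 23.927900314331055), 68.96495819091797)
t 2.85 tcp [ 0.5113 -0.2659  0.2266] jaw yaw 155.1 turn rad [-0.05  0.    0.  ] shift cm now [19.66  0.09  0.6 ] after turn [19.66  0.06  0.61] q6 -17 w 0.0523
```

View pics/w1.png

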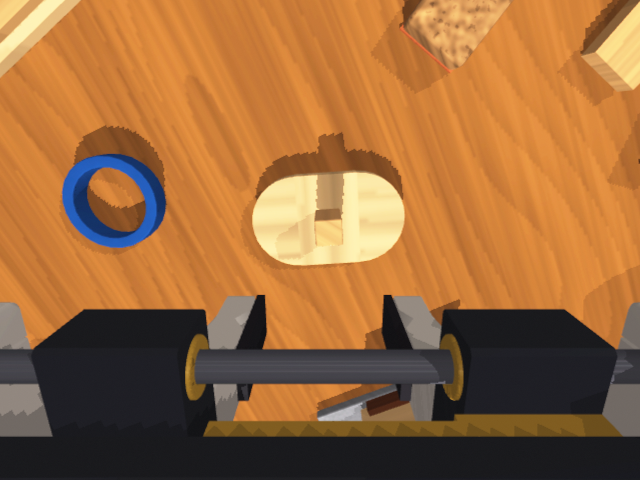

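The wrist view shows the blank at about px (328,218) and the block at (328,230), with the fingers straddling it squarely. Descending.

```bash
python3 -m creep '[[-0.07,0,0,2,0.42,0.75,60],[0,0,0,4.5,0,0,60],[0,0,0,4.5,0,0,60],[0,0,0,4,0,0,60],[0,0,0,3,0,0,60],[0,0,0,2,0,0,60],[0,0,0,0,0,0,60],[0,0,0,0,0,0,0]]' 40
python3 -m creep '[[0,0,0,0,0,0,0],[0,0,0,0,0,0,0],[0,0,0,0,0,0,0],[0,0,0,0,0,0,0]]' 40
python3 -c "
from h import *
todo([.510,-.2574,.026],159.1)"
```

```text
time_s: 3.65
tcp_pos: [0.5109, -0.2574, 0.0269]
eef_rot: [148.5, 90.0, -142.3]
contact_force: [0.9, -0.0, 0.8]
gripper_width: 0.0487
time_s: 4.05
tcp_pos: [0.5111, -0.2574, 0.0276]
eef_rot: [-82.3, 89.9, -12.9]
contact_force: [-1.0, 1.4, 5.5]
gripper_width: 0.0239
t 4.05 tcp [ 0.5111 -0.2574  0.0276] jaw yaw 159.3 turn rad [0.004 0.    0.001] shift cm now [ 0.16  0.1  -0.04] after turn [ 0.16  0.1  -0.04] q6 -14 w 0.0239
```

```bash
python3 -m creep '[[0,0,0,-2,0,0,0],[0,0,0,-4,0,0,0],[0,0,0,-5,0,0,0],[0,0,0,-5,0,0,0],[0,0,0,-4,0,0,0],[-0.12,0,0,0,0,0,0],[-0.13,0,0,0,0,0,0],[-0.12,0,0,0,0,0,0]]'
python3 -m creep '[[0,0,0,0,-0.1,3,0],[0,0,0,0,-0.1,5,0],[0,0,0,0,-0.1,5,0],[0,0,0,0,-0.1,5,0],[0,0,0,0,-0.1,5,0],[0,0,0,0,-0.1,5,0],[0,0,0,0,-0.1,5,0],[0,0,0,0,-0.1,5,0]]'
python3 -m creep '[[0,0,0,0,0,4,0],[0,0,0,0,0,2,0],[0,0,0,0,0,1,0],[0,0,0,0,0,0,0]]'
python3 - <<'E'
from h import *
im,d=r.capture('wrist'); cv2.imwrite('pics/w2.png',im)
np.save('w2d.npy',d)
for q,lo,hi in [('jig',.008,.016),('panel',.07,.1),('knob',.06,.09),('end_stop',.026,.034)]:
    for k in r.masks_of(q,'wrist')[:2]:
        P=world('wrist',d,k['pixels']); P=P[(P[:,2]>lo)&(P[:,2]<hi)]
        if len(P)>5: print(q,k['score'],len(P),cv2.minAreaRect((P[:,:2]*1000).astype(np.float32)))
todo([.517,.08,.1],180)
E
```

```text
time_s: 4.85
tcp_pos: [0.5102, -0.257, 0.2267]
eef_rot: [-33.1, 90.0, 57.7]
contact_force: [-0.3, -1.0, -2.7]
gripper_width: 0.0236
time_s: 5.65
tcp_pos: [0.5143, 0.1247, 0.2266]
eef_rot: [6.6, 90.0, 97.1]
contact_force: [1.7, 0.4, -2.5]
gripper_width: 0.0236
time_s: 6.05
tcp_pos: [0.5142, 0.1935, 0.2261]
eef_rot: [108.6, 90.0, -160.8]
contact_force: [0.1, -1.8, -3.0]
gripper_width: 0.0238
jig 0.64 41195 ((516.8521728515625, 95.38003540039062), (176.69874572753906, 215.39947509765625), 89.08197021484375)
panel 0.24 211 ((481.24420166015625, 383.6101989746094), (28.780921936035156, 4.495159149169922), 25.905664443969727)
knob 0.79 315 ((497.0319519042969, 27.256118774414062), (8.397557258605957, 27.669090270996094), 89.44976806640625)
end_stop 0.85 1336 ((560.382568359375, 112.4615707397461), (53.421573638916016, 140.95420837402344), 53.55350112915039)
t 6.3 tcp [0.5145 0.1916 0.2266] jaw yaw -179.6 turn rad [ 0.008 -0.    -0.   ] shift cm now [ 12.66  -0.16 -11.16] after turn [ 12.66  -0.25 -11.16] q6 -40 w 0.0234
```

View pics/w2.png

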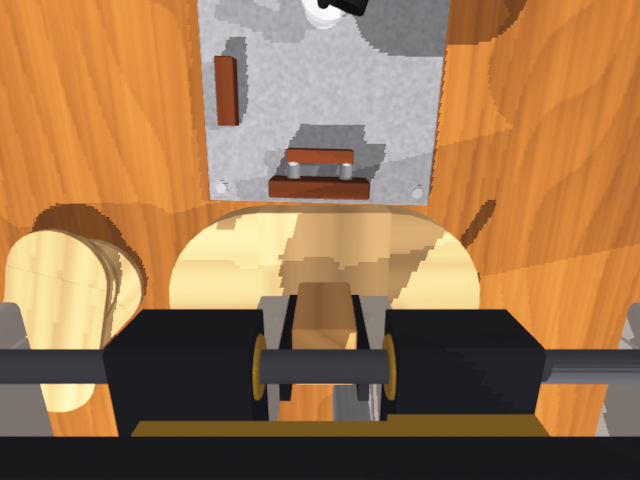

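The wrist view shows the end stop at px (227,90), the fence at (320,156) with its block behind at (319,188), and the held blank below. I'll measure these by height.

Run:
```python
from h import *
d=np.load('w2d.npy')
def reg(name,u0,u1,v0,v1,lo,hi):
    m=np.zeros((480,640),bool); m[v0:v1,u0:u1]=1
    P=world('wrist',d,m); P=P[(P[:,2]>lo)&(P[:,2]<hi)]
    print(name,len(P),np.round(np.median(P[:,2]),4),cv2.minAreaRect((P[:,:2]*1000).astype(np.float32)),np.round(np.percentile(P,[1,99],axis=0)[:,:2].ravel(),4))
reg('stop',205,245,40,140,.026,.036)
reg('fence',275,365,140,170,.029,.039)
reg('block',260,380,170,205,.041,.051)
reg('plate',150,480,0,203,.006,.017)
reg('blanktop',160,490,190,440,.2,.23)
reg('blanktop2',160,490,190,440,.17,.25)
```

```text
stop 1330 0.0294 ((599.93994140625, 83.21151733398438), (55.51865005493164, 16.624208450317383), 88.83418273925781) [0.5916 0.0558 0.6075 0.1107]
fence 1091 0.0334 ((517.7282104492188, 139.54678344726562), (17.839311599731445, 59.72074890136719), 89.61273956298828) [0.4888 0.1306 0.5474 0.148 ]
block 1849 0.0454 ((518.2977294921875, 164.640869140625), (16.158784866333008, 89.81917572021484), 88.91062927246094) [0.4746 0.1564 0.5621 0.1727]
plate 41308 0.0114 ((517.102294921875, 95.14173889160156), (176.0275421142578, 215.75936889648438), 89.26116943359375) [0.4119 0.0109 0.6222 0.1802]
blanktop 26242 0.2159 ((513.5389404296875, 170.12608337402344), (149.6223602294922, 48.40020751953125), 0.43672430515289307) [0.4432 0.1463 0.584  0.193 ]
blanktop2 29317 0.216 ((513.5389404296875, 170.12608337402344), (149.6223602294922, 48.40020751953125), 0.43672430515289307) [0.4436 0.1463 0.5836 0.1929]
```

```bash
python3 -m creep '[[0.02,0,0,0,0,-3,0],[0,0,0,0,0,-4,0],[0,0,0,2,0,-3,0],[0,0,0,4,0,-1.1,0],[0,0,0,4,0,0,0],[0,0,0,3.5,0,0,0],[0,0,0,2.5,0,0,0],[0,0,0,0,0,0,0]]'
python3 -c "
from h import *
todo([.515,.0808,.041],179.2); print(r.get_state()['contact_force'])"
```

```text
time_s: 7.1
tcp_pos: [0.5116, 0.0797, 0.0636]
eef_rot: [116.1, 89.6, -154.7]
contact_force: [-0.6, -0.2, -1.9]
gripper_width: 0.0241
t 7.1 tcp [0.5116 0.0797 0.0636] jaw yaw 179.3 turn rad [ 0.001 -0.003 -0.006] shift cm now [ 2.26 -0.35  0.12] after turn [ 2.26 -0.34  0.12] q6 -31 w 0.0241
[-0.57806728 -0.15598875 -1.94364242]
```

```bash
python3 -m creep '[[0,0,0,0.8,-0.1,0.1,0],[0,0,0,0.8,0,0,0],[0,0,0,0.4,0,0,0],[0,0,0,0.2,0,0,0],[0,0,0,0,0,0,0],[0,0,0,0,0,0,0]]'
python3 -c "
from h import *
for i in range(3):
    s=r.get_state(); print(s['contact_force'],s['tcp_pos'])
todo([.515,.0808,.040],179.2)"
```

```text
time_s: 7.7
tcp_pos: [0.5152, 0.0829, 0.045]
eef_rot: [-65.0, 90.0, 24.4]
contact_force: [0.1, 0.4, -2.6]
gripper_width: 0.024
[ 0.1437527   0.44225651 -2.61239787] [0.51518055 0.08287176 0.04497014]
[ 0.1437527   0.44225651 -2.61239787] [0.51518055 0.08287176 0.04497014]
[ 0.1437527   0.44225651 -2.61239787] [0.51518055 0.08287176 0.04497014]
t 7.7 tcp [0.5152 0.0829 0.045 ] jaw yaw 179.4 turn rad [0.003 0.    0.001] shift cm now [ 0.5   0.02 -0.21] after turn [ 0.5   0.02 -0.21] q6 -31 w 0.024
```

```bash
python3 -m creep '[[0,0,0,0.2,0,0,0],[0,0,0,0.2,0,0,0],[0,0,0,0,0,0,0]]'
python3 -m creep '[[0,0,0,0.1,0,0,0],[0,0,0,0,0,0,0]]'
python3 -m creep '[[0,0,0,0.1,0,0,0],[0,0,0,0,0,0,0]]'
```

```text
time_s: 8.0
tcp_pos: [0.5148, 0.0826, 0.0403]
eef_rot: [114.4, 90.0, -156.3]
contact_force: [-1.0, -1.1, -2.2]
gripper_width: 0.0239
time_s: 8.2
tcp_pos: [0.515, 0.0827, 0.0396]
eef_rot: [-89.8, 90.0, -0.4]
contact_force: [-1.1, -0.9, -0.9]
gripper_width: 0.0238
time_s: 8.4
tcp_pos: [0.515, 0.0827, 0.0396]
eef_rot: [-90.6, 90.0, -1.2]
contact_force: [-5.3, -0.0, 10.1]
gripper_width: 0.024
```

```bash
python3 -m creep '[[0,0,0,-0.07,0,0,0],[0,0,0,0,-0.1,0,0],[0,0,0,0,0,0,0]]'
python3 -m creep '[[0,0,0,0,-0.1,0,0],[0,0,0,0,0,0,0]]'
```

```text
time_s: 8.7
tcp_pos: [0.5156, 0.0827, 0.0396]
eef_rot: [105.0, 90.0, -165.6]
contact_force: [-4.2, 1.0, 6.8]
gripper_width: 0.0237
time_s: 8.9
tcp_pos: [0.5165, 0.0825, 0.0396]
eef_rot: [112.5, 90.0, -158.1]
contact_force: [-5.4, -0.9, 6.9]
gripper_width: 0.0237
```

```bash
python3 -m creep '[[0,0,0,0,-0.1,0,0],[0,0,0,0,0,0,0]]'
python3 -m creep '[[0,0,0,0,-0.1,0,0],[0,0,0,0,0,0,0]]'
```

```text
time_s: 9.1
tcp_pos: [0.5174, 0.0824, 0.0396]
eef_rot: [115.7, 89.9, -154.9]
contact_force: [-6.3, -0.6, 7.5]
gripper_width: 0.0235
time_s: 9.3
tcp_pos: [0.5177, 0.0824, 0.0396]
eef_rot: [106.6, 89.9, -164.0]
contact_force: [-9.0, 1.9, 11.7]
gripper_width: 0.0238
```

```bash
python3 -m creep '[[0,0,0,-0.04,0.05,0.15,0],[0,0,0,0,0,0.15,0],[0,0,0,0,0,0,0]]'
python3 -m creep '[[0,0,0,0,0,0.1,0],[0,0,0,0,0,0,0]]'
python3 -m creep '[[0,0,0,0,0,0.1,0],[0,0,0,0,0,0,0]]'
```

```text
time_s: 9.6
tcp_pos: [0.5177, 0.0848, 0.0397]
eef_rot: [130.3, 89.9, -140.4]
contact_force: [-4.7, -4.3, 5.9]
gripper_width: 0.0241
time_s: 9.8
tcp_pos: [0.5177, 0.0855, 0.0397]
eef_rot: [132.9, 89.9, -137.7]
contact_force: [-4.6, -5.8, 7.0]
gripper_width: 0.0241
time_s: 10.0
tcp_pos: [0.5177, 0.0864, 0.0397]
eef_rot: [134.4, 89.9, -136.3]
contact_force: [-4.4, -6.2, 7.7]
gripper_width: 0.0237
```

```bash
python3 -m creep '[[0,0,0,0,0,0,50],[0,0,0,0,0,0,50],[0,0,0,0,0,0,50],[0,0,0,-3,0,0,50],[0,0,0,-5,0,0,50],[0,0,0,-5,0,0,50],[0,0,0,-5,0,0,50],[0,0,0,0,0,-3,40]]'
python3 -m creep '[[0,0,0,0,0,4,40],[0,0,0,0,0,4,40],[0,0,0,0,0,4,40],[0,0,0,0,0,2,40],[0,0,0,0,0,0,30]]'
python3 - <<'E'
from h import *
im,d=r.capture('wrist'); cv2.imwrite('pics/w3.png',im); np.save('w3d.npy',d)
P=world('wrist',d,d>0); s=r.get_state()
def reg(name,b,lo,hi):
    Q=P[(P[:,2]>lo)&(P[:,2]<hi)&(P[:,0]>b[0])&(P[:,0]<b[1])&(P[:,1]>b[2])&(P[:,1]<b[3])]
    if len(Q)<5: print(name,len(Q)); return
    print(name,len(Q),np.round(np.median(Q[:,2]),4),cv2.minAreaRect((Q[:,:2]*1000).astype(np.float32)),np.round(np.percentile(Q,[1,99],axis=0)[:,:2].ravel(),4))
reg('wings',(.47,.56,-.024,.06),.063,.08)
reg('panel',(.44,.6,-.06,-.02),.07,.1)
reg('blank',(.42,.6,.03,.135),.0265,.0325)
reg('gripblock',(.48,.55,.05,.12),.068,.08)
reg('fence',(.48,.55,.1,.15),.0328,.04)
todo([.517-.001,.0838-.069,.15],70+180)
E
```

```text
time_s: 10.8
tcp_pos: [0.5226, 0.0604, 0.2274]
eef_rot: [-71.4, 89.2, 18.2]
contact_force: [0.1, -0.4, -0.4]
gripper_width: 0.0399
time_s: 11.3
tcp_pos: [0.5198, 0.2001, 0.2193]
eef_rot: [9.7, 90.0, 99.2]
contact_force: [-0.2, 0.0, -0.3]
gripper_width: 0.0314
wings 0
panel 0
blank 17564 0.0288 ((520.9004516601562, 87.43338012695312), (94.35041046142578, 158.5484161376953), 89.49857330322266) [0.446  0.0418 0.598  0.1298]
gripblock 1173 0.0739 ((516.2792358398438, 85.4354248046875), (23.69744873046875, 23.90288734436035), 88.9858627319336) [0.5049 0.0738 0.5282 0.0972]
fence 606 0.0334 ((516.8771362304688, 140.46380615234375), (18.723146438598633, 59.1542854309082), 89.57075500488281) [0.4882 0.1318 0.5455 0.1492]
t 11.35 tcp [0.5196 0.1988 0.2193] jaw yaw 179.5 turn rad [-1.231e+00 -0.000e+00 -1.000e-03] shift cm now [  6.93   0.19 -18.4 ] after turn [ 6.93 17.41 -5.96] q6 -42 w 0.0288
```

View pics/w3.png

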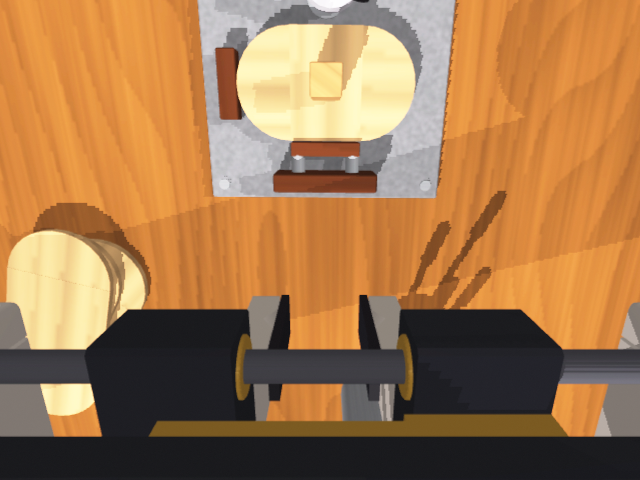

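The blank sits at px (325,83), against the end stop on the left and touching the fence at the bottom. Now over the knob.

```bash
python3 -m creep '[[0,0,0,0,0,-4,20],[0,0,0,0,0,-5,20],[0,0,0,0,0.2,-5,20],[0,0,0,0.5,0.2,-3.4,20],[0,0,0,0.5,0,-1,20],[-0.14,0,0,0,0,0,20],[-0.14,0,0,0,0,0,20],[-0.14,0,0,0,0,0,20]]'
python3 -m creep '[[-0.14,0,0,0,0,0,20],[-0.14,0,0,0,0,0,20],[-0.14,0,0,0,0,0,20],[-0.14,0,0,0,0,0,20],[-0.14,0,0,0,0,0,20],[-0.11,0,0,0,0,0,20],[0,0,0,0,0,0,20]]'
python3 - <<'E'
from h import *
im,d=r.capture('wrist'); cv2.imwrite('pics/w4.png',im)
P=world('wrist',d,d>0)
def reg(name,b,lo,hi):
    Q=P[(P[:,2]>lo)&(P[:,2]<hi)&(P[:,0]>b[0])&(P[:,0]<b[1])&(P[:,1]>b[2])&(P[:,1]<b[3])]
    if len(Q)<5: print(name,len(Q)); return
    print(name,len(Q),np.round(np.median(Q[:,2]),4),cv2.minAreaRect((Q[:,:2]*1000).astype(np.float32)),np.round(np.percentile(Q,[1,99],axis=0)[:,:2].ravel(),4))
reg('wings',(.47,.56,-.022,.06),.06,.08)
reg('panel',(.44,.6,-.06,-.022),.07,.1)
reg('gripblock',(.48,.55,.05,.12),.068,.08)
todo([.516,.0148,.15],250)
E
```

```text
time_s: 12.15
tcp_pos: [0.5135, 0.0131, 0.2096]
eef_rot: [10.7, 90.0, 124.5]
contact_force: [-0.2, 0.4, -0.7]
gripper_width: 0.0174
time_s: 12.85
tcp_pos: [0.5136, 0.0135, 0.2096]
eef_rot: [-11.7, 90.0, 148.2]
contact_force: [0.2, -0.1, 0.4]
gripper_width: 0.0176
wings 999 0.0696 ((515.8088989257812, 17.38894271850586), (9.929086685180664, 66.30585479736328), 69.62702178955078) [0.4863 0.0033 0.547  0.0307]
panel 1226 0.0839 ((514.6187744140625, -27.36969757080078), (6.093623161315918, 109.64642333984375), 88.85710906982422) [ 0.4611 -0.031   0.5691 -0.0236]
gripblock 900 0.074 ((516.8038940429688, 86.46652221679688), (24.32411003112793, 24.394533157348633), 87.9624252319336) [0.5051 0.0745 0.5288 0.098 ]
t 12.9 tcp [0.5136 0.0135 0.2096] jaw yaw -110.3 turn rad [-0.005  0.    -0.   ] shift cm now [ 5.96 -0.21 -0.18] after turn [ 5.96 -0.2  -0.18] q6 46 w 0.0176
```

View pics/w4.png

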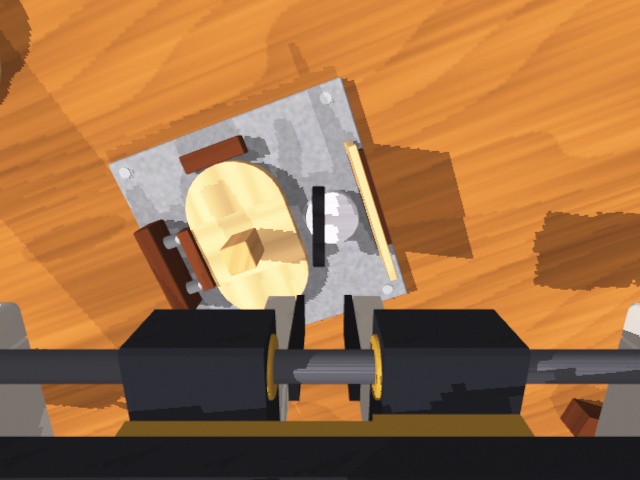

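The knob's wings are at px (318,225), square to the jaws. The panel, on the right at (372,210), is clear.

```bash
python3 -m creep '[[0,0,0,2,-0.36,-0.1,24],[0,0,0,4,0,0,24],[0,0,0,4,0,0,24],[0,0,0,3,0,0,24],[0,0,0,2,0,0,24],[0,0,0,1.6,0,0,24],[0,0,0,0,0,0,24]]'
python3 -c "
from h import *
todo([.5158,.0165,.043],249.6); print(r.get_state()['contact_force'])"
```

```text
time_s: 13.6
tcp_pos: [0.5143, 0.0161, 0.0416]
eef_rot: [40.1, 89.8, -160.3]
contact_force: [-0.5, 0.2, 0.2]
gripper_width: 0.0211
t 13.6 tcp [0.5143 0.0161 0.0416] jaw yaw -110.4 turn rad [ 0.001  0.003 -0.003] shift cm now [-0.14 -0.08 -0.12] after turn [-0.14 -0.09 -0.12] q6 46 w 0.0211
[-0.50579381  0.15390664  0.22936694]
```

```bash
python3 -m creep '[[0,0,0,0,0,-0.1,24],[0,0,0,0,0,0,0],[0,0,0,0,0,0,0],[0,0,0,0,0,0,0],[0,0,0,0,0,0,0]]' 10
python3 -c "
from h import *
todo([.5158,.0165,.043],249.6); s=r.get_state(); M=R().as_matrix(); print(M.T@s['contact_force'],s['moment'])"
```

```text
time_s: 14.1
tcp_pos: [0.5177, 0.0168, 0.0447]
eef_rot: [-141.2, 89.9, 18.7]
contact_force: [-1.0, 2.0, 6.4]
gripper_width: 0.0099
t 14.1 tcp [0.5177 0.0168 0.0447] jaw yaw -110.1 turn rad [ 0.005 -0.002  0.001] shift cm now [0.17 0.1  0.16] after turn [0.17 0.1  0.16] q6 46 w 0.0099
[-6.40231569 -1.51807743  1.57458342] [0.64578299 0.51991595 0.06011095]
```

```bash
python3 -m creep '[[0,0,0,0,0,0,0],[0.06,0,0,0,0,0,0],[0.12,0,0,0,0,0,0],[0.12,0,0,0,0,0,0],[0.12,0,0,0,0,0,0],[0.06,0,0,0,0,0,0],[0,0,0,0,0,0,0]]' 40
python3 -c "
from h import *
todo([.5158,.0165,.043],225); s=r.get_state(); M=R().as_matrix(); print(M.T@s['contact_force'],s['moment'])"
```

```text
time_s: 14.8
tcp_pos: [0.5174, 0.0165, 0.0447]
eef_rot: [-129.5, 89.9, 2.8]
contact_force: [-0.9, 0.7, 8.0]
gripper_width: 0.0097
t 14.8 tcp [0.5174 0.0165 0.0447] jaw yaw -137.8 turn rad [-0.048 -0.001  0.001] shift cm now [0.17 0.11 0.11] after turn [0.17 0.11 0.11] q6 19 w 0.0097
[-7.99652951  0.14022266  1.11201706] [-0.08970493  0.58186397 -0.13691785]
```

```bash
python3 -m creep '[[0.08,0,0,0,0,0,0],[0.08,0,0,0,0,0,0],[0.08,0,0,0,0,0,0]]' 40
cat > s.py <<'E'
from h import *
s=r.get_state(); M=R().as_matrix(); y=np.degrees(np.arctan2(M[1,1],M[0,1]))%360
print('t',s['time_s'],'a',round(np.radians(249.6-y)+.341,3),'Ftool',np.round(M.T@s['contact_force'],1),'Mworld',np.round(s['moment'],3),'Mtool',np.round(M.T@s['moment'],3),'tau6',np.round(s['joint_torque'][5],3),'q6',round(s['joints'][5],1))
E
python3 s.py; python3 -m creep '[[0.08,0,0,0,0,0,0],[0.08,0,0,0,0,0,0]]' 40; python3 s.py;  python3 -m creep '[[0,0,0,0,0,0,0]]' 40; python3 s.py
```

```text
time_s: 15.1
tcp_pos: [0.5171, 0.0163, 0.0447]
eef_rot: [-130.1, 89.9, -11.7]
contact_force: [-1.6, -1.2, 9.1]
gripper_width: 0.0095
t 15.1 a 1.06 Ftool [-9.1  1.9 -0.3] Mworld [-0.227  0.939  0.108] Mtool [-0.108 -0.248  0.934] tau6 1.188 q6 4.8
time_s: 15.3
tcp_pos: [0.517, 0.0162, 0.0447]
eef_rot: [-127.7, 90.0, -18.5]
contact_force: [-2.4, -0.4, 9.9]
gripper_width: 0.0093
t 15.3 a 1.22 Ftool [-9.9  2.4  0.4] Mworld [-0.217  1.207  0.18 ] Mtool [-0.18  -0.193  1.211] tau6 1.183 q6 -4.4
time_s: 15.4
tcp_pos: [0.517, 0.0162, 0.0447]
eef_rot: [-127.3, 90.0, -18.0]
contact_force: [-2.6, -0.9, 9.8]
gripper_width: 0.0095
t 15.4 a 1.219 Ftool [-9.8  2.7 -0. ] Mworld [-0.289  1.1   -0.069] Mtool [ 0.069 -0.09   1.133] tau6 -0.918 q6 -4.3
```

```bash
python3 -m creep '[[0.05,0,0,0,0,0,0]]' 40|head -1; python3 s.py; python3 -m creep '[[0.05,0,0,0,0,0,0]]' 40 |head -1; python3 s.py;  python3 -m creep '[[0.04,0,0,0,0,0,0]]' 40|head -1; python3 s.py;python3 -m creep '[[0.04,0,0,0,0,0,0]]' 40|head -1; python3 s.py
```

```text
time_s: 15.5
t 15.5 a 1.267 Ftool [-10.4   3.5   0.1] Mworld [-0.231  1.177  0.16 ] Mtool [-0.16  -0.114  1.194] tau6 1.219 q6 -7.1
time_s: 15.6
t 15.6 a 1.318 Ftool [-9.6  3.   0.6] Mworld [-0.205  1.265  0.057] Mtool [-0.057 -0.098  1.278] tau6 0.747 q6 -10.0
time_s: 15.7
t 15.7 a 1.358 Ftool [-9.5  3.9 -0.1] Mworld [-0.189  1.265  0.143] Mtool [-0.143 -0.063  1.277] tau6 0.404 q6 -12.3
time_s: 15.8
t 15.8 a 1.398 Ftool [-10.2   3.1  -0.3] Mworld [-0.174  1.314  0.119] Mtool [-0.12  -0.035  1.325] tau6 0.517 q6 -14.6
```

```bash
for i in 1; do python3 -m creep '[[0.04,0,0,0,0,0,0]]' 40|head -1; python3 s.py; done; python3 -m creep '[[0.04,0,0,0,0,0,0]]' 40 |head -1; python3 s.py;  python3 -m creep '[[0.04,0,0,0,0,0,0]]' 40|head -1; python3 s.py
```

```text
time_s: 15.9
t 15.9 a 1.438 Ftool [-9.8  3.1 -0.4] Mworld [-0.116  1.426  0.11 ] Mtool [-0.11  -0.053  1.429] tau6 0.528 q6 -16.9
time_s: 16.0
t 16.0 a 1.478 Ftool [-11.    2.9  -0.2] Mworld [-0.13   1.482  0.181] Mtool [-0.181  0.015  1.488] tau6 0.529 q6 -19.2
time_s: 16.1
t 16.1 a 1.518 Ftool [-10.5   5.1   0.3] Mworld [-0.103  1.501  0.09 ] Mtool [-0.091  0.046  1.504] tau6 0.529 q6 -21.5
```

```bash
python3 -m creep '[[0.04,0,0,0,0,0,0]]' 40 |head -1; python3 s.py;  python3 -m creep '[[0.04,0,0,0,0,0,0]]' 40|head -1; python3 s.py
```

```text
time_s: 16.2
t 16.2 a 1.558 Ftool [-10.5   3.3   0. ] Mworld [-0.044  1.58   0.148] Mtool [-0.148  0.048  1.58 ] tau6 0.529 q6 -23.8
time_s: 16.3
t 16.3 a 1.598 Ftool [-11.2   3.8   0.4] Mworld [-0.016  1.604  0.19 ] Mtool [-0.19   0.084  1.602] tau6 0.486 q6 -26.0
```

```bash
python3 -m creep '[[0.04,0,0,0,0,0,0]]' 40 |head -1; python3 s.py;  python3 -m creep '[[0.04,0,0,0,0,0,0]]' 40|head -1; python3 s.py
```

```text
time_s: 16.4
t 16.4 a 1.638 Ftool [-10.6   4.8  -0.2] Mworld [-0.07   1.687  0.165] Mtool [-0.166  0.209  1.676] tau6 0.468 q6 -28.3
time_s: 16.5
t 16.5 a 1.678 Ftool [-10.9   4.2   0.6] Mworld [0.046 1.745 0.233] Mtool [-0.234  0.167  1.737] tau6 0.431 q6 -30.6
```

```bash
python3 -m creep '[[0.03,0,0,0,0,0,0]]' 40 |head -1; python3 s.py
```

```text
time_s: 16.6
t 16.6 a 1.708 Ftool [-11.4   4.7  -0.7] Mworld [0.029 1.772 0.374] Mtool [-0.375  0.239  1.756] tau6 0.021 q6 -32.3
```

```bash
python3 -m creep '[[0.03,0,0,0,0,0,0]]' 40 |head -1; python3 s.py
```

```text
time_s: 16.7
t 16.7 a 1.737 Ftool [-10.9   4.9  -1.4] Mworld [-0.015  1.826  0.466] Mtool [-0.467  0.344  1.793] tau6 0.034 q6 -34.0
```

```bash
python3 -m creep '[[0.03,0,0,0,0,0,0]]' 40 |head -1; python3 s.py;python3 -m creep '[[0,0,0,0,0,0,0],[0,0,0,0,0,0,0],[0,0,0,0,0,0,0]]' 40 |head -1; python3 s.py
```

```text
time_s: 16.8
t 16.8 a 1.767 Ftool [-11.3   5.5  -0.4] Mworld [0.017 1.913 0.559] Mtool [-0.56   0.385  1.873] tau6 -0.052 q6 -35.7
time_s: 17.1
t 17.1 a 1.766 Ftool [-11.    5.4  -1.3] Mworld [-0.004  1.838  0.481] Mtool [-0.483  0.387  1.797] tau6 -0.493 q6 -35.7
```

```bash
python3 -m creep '[[0,0,0,0,0,0,30],[0,0,0,0,0,0,30],[0,0,0,0,0,0,30],[0,0,0,-1,0,0,30],[0,0,0,-3,0,0,30],[0,0,0,-5,0,0,30],[0,0,0,-5,0,0,30],[0,0,0,-3,0,0,30]]'
python3 -m creep '[[0,0,0,0,0,2,30],[0,0,0,0,0,4,30],[0,0,0,0,0,5,30],[0,0,0,0,0,5,30],[0,0,0,0,0,2,30],[0,0,0,0,0,0,30]]'
python3 - <<'E'
from h import *
im,d=r.capture('wrist'); cv2.imwrite('pics/w5.png',im)
P=world('wrist',d,d>0)
def reg(name,b,lo,hi):
    Q=P[(P[:,2]>lo)&(P[:,2]<hi)&(P[:,0]>b[0])&(P[:,0]<b[1])&(P[:,1]>b[2])&(P[:,1]<b[3])]
    if len(Q)<5: print(name,len(Q)); return
    print(name,len(Q),np.round(np.median(Q[:,2]),4),cv2.minAreaRect((Q[:,:2]*1000).astype(np.float32)),np.round(np.percentile(Q,[1,99],axis=0)[:,:2].ravel(),4))
reg('wings',(.47,.56,-.022,.056),.06,.08)
reg('panel',(.44,.6,-.06,-.026),.07,.1)
reg('gripblock',(.48,.55,.062,.12),.068,.08)
reg('fence',(.48,.55,.12,.16),.0328,.04)
reg('stop',(.58,.63,.04,.13),.027,.034)
todo([.516,.0148,.15],180)
E
```

```text
time_s: 17.9
tcp_pos: [0.518, 0.0165, 0.2186]
eef_rot: [-66.0, 89.7, 11.9]
contact_force: [0.0, 0.1, -0.3]
gripper_width: 0.0263
time_s: 18.5
tcp_pos: [0.5548, 0.195, 0.2136]
eef_rot: [151.3, 90.0, -130.6]
contact_force: [-0.4, 0.9, -0.2]
gripper_width: 0.0264
wings 413 0.0709 ((519.9498901367188, 41.69709014892578), (15.115878105163574, 9.596991539001465), 79.39649200439453) [0.5144 0.034  0.5254 0.0495]
panel 0
gripblock 1218 0.0739 ((516.1681518554688, 86.60581970214844), (24.182476043701172, 24.009029388427734), 88.49805450439453) [0.5045 0.075  0.528  0.0986]
fence 837 0.0335 ((514.6822509765625, 144.53091430664062), (25.53310203552246, 69.25648498535156), 89.05065155029297) [0.4853 0.1319 0.5464 0.1576]
stop 1982 0.0288 ((593.2945556640625, 84.79645538330078), (57.9780158996582, 27.39740562438965), 88.78872680664062) [0.5802 0.0567 0.6066 0.111 ]
t 18.55 tcp [0.5543 0.1934 0.2136] jaw yaw 168.0 turn rad [-0.209 -0.001 -0.001] shift cm now [  6.37   0.04 -18.27] after turn [  6.36   3.83 -17.86] q6 -50 w 0.0262
```

View pics/w5.png

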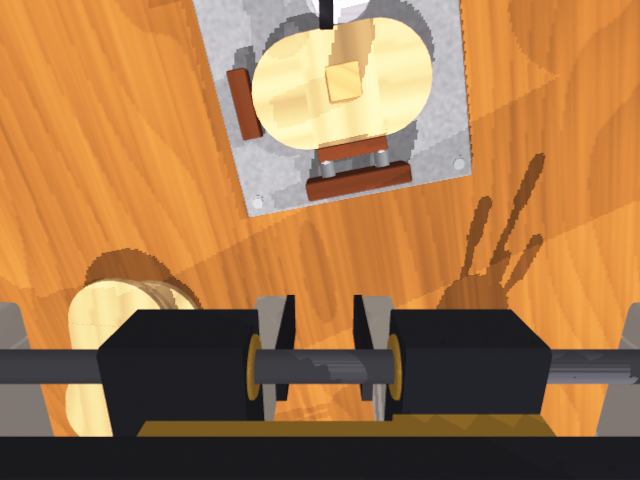

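The blank is at px (343,82), with its left end at the stop and its side on the fence; the wings at (327,12) stayed where I left them. The grip block moved about 1.2 mm towards the fence, which matches about 14 N. Handing in.

```bash
python3 -c "
from plant import r
print(r.close_job())"
```

```text
the job is handed in; nothing more can be done
None
```

I placed the blank flat in the jig, butted it against the end stop and slid it up to the fence. I then turned the knob about 1.43 rad clockwise to clamp it, let go, and handed the job in at about 18.6 s. No verdict was reported.

**Clamping force:** it cannot be read directly, so I estimated it three ways:
- **Knob torque:** it rose from about 0.13 N m turning freely to about 0.56 N m, which means 14–21 N.
- **Turn past contact:** contact came about 1.65 rad on from fully retracted and I stopped at 1.77 rad, which gives about 14 N.
- **Blank movement:** the grip block moved about 1.2 mm towards the fence, which agrees with about 14 N.

**Last look:** by my fit of the jig, the blank is at about x = -1 mm, y = +3 mm, in line with the slot to within about 1°. The hand was well clear, and the tool force read near zero.

**Disagreements:**
- The camera put the knob at about 1.74 rad against 1.77 rad for the hand, which would mean about 11 N. The clamp still holds above 7 N at that figure.
- The cameras differed by 1–3 mm on positions, so I used the contact forces for the final seating.

I did not re-check the bystanders at the end; no path came near them.

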